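# Morning check of the bench stirrer

## Task

Do the start-of-shift check of the overhead stirrer on the bench: press its red mushroom stop right down so that it latches, then twist it clockwise, the way its arrows point, so that it springs all the way back up. Then grip the middle of the lift handle so that the blue catch release is squeezed in, pull the telescopic column up past its first stop to the second stop, where the blade hangs clear of the beaker, and finish while holding it up there with the release still squeezed, since no catch holds it at that height. Leave the beaker, the flask, the dropper bottle and the stopwatch where they stand.

Things in the scene. Friction and masses are not known exactly. Their poses are not given: they have to be found in the camera images.
- stop_top (a point): Centre of the top of the red mushroom stop, on a yellow disc on the grey control box of the stirrer (left part of the white base plate). Cap: 40 mm diameter, 17 mm thick, its upright rim spans 7 to 14.5 mm below this point; under the cap the neck is 23 mm in diameter, then a black collar of 37 mm. When up, this point is 41 mm above the flat top of the control box (which is 64 mm above the bench, 135 x 88 mm, the cap 5 mm off its middle); when latched about 9 mm lower.
- stop_button (a joint): Downward travel of the mushroom, m: 0 up, 0.0093 at the bottom. A spring (2 N at the top, 5 N at the bottom, plus about 2 N to pass the latch near the end) pushes it up; pressed to the bottom it latches at about 0.0085 and stays down until twisted. A tight grip on the cap can keep it from springing up until the fingers open.
- stop_twist (a joint): Turn of the mushroom, rad, growing clockwise seen from above: 0 at rest, at most 0.9. Beyond about 0.5 the latch lets go and the spring raises the cap. A weak spring (under 0.05 N m) turns it back to 0 when it is let go.
- handle (a point): Centre of the black lift handle on top of the stirrer's column: a rounded bar 110 mm long (along the y axis of this frame), 24 mm thick (x) and 22 mm high (z), 45 mm above the arm that carries the motor; a 19 mm post joins it to that arm under its middle. x of this frame points from the handle away from the motor head, z up. When lowered it is 240 mm above the bench. It moves only straight up and down with the column.
- release_face (a point): Centre of the outer face of the blue catch release, a button 36 mm long (y) and 14 mm high (z) in the middle of the handle's front side, the side towards the motor head (-x of the handle frame); it stands 6 mm proud of the bar, 18 mm from the bar's centre. Bar and button together are 30 mm thick, 25.5 mm with the button in. Fingers that close across the middle of the bar, one on the button and one on the bar's back, press it in.
- release (a joint): Inward travel of the blue release, m: 0 out, 0.0045 fully in; spring 3 N at the start, 8 N fully in. The catch is clear from about 0.003.
- lift (a joint): Height of the telescopic column, m: 0 lowered and locked by the catch, 0.045 first stop (the catch drops in there if the release is out), 0.090 second stop, the end of the travel, where there is no catch. With the release in the column slides freely; weight of head and tube about 5.5 N (within 25 %), friction 1.5 N: if let go at the second stop it sinks about 35 mm.
- blade (a point): Lower tip of the stirring blade at the end of the shaft, below the motor head; the blade is 41 mm across. It hangs inside the beaker when the column is lowered.
- dye_beaker_mid (a point): Centre, half-way up, of a glass beaker with pink dye, 72 x 78 x 92 mm, loose on the base plate under the motor head, the shaft reaching down into it.
- conical_flask_mid (a point): Centre, half-way up, of a conical glass flask with amber liquid, 65 mm in diameter, 105 mm high, loose on the bench at the right of the stirrer.
- dropper_bottle_mid (a point): Centre, half-way up, of a brown dropper bottle, 33 mm in diameter, 102 mm high, loose on the bench at the left of the stirrer, to the rear.
- stopwatch_mid (a point): Centre of a flat black stopwatch, 71 x 59 x 17 mm, loose on the bench at the left of the stirrer.

How it is judged:
By the outcome, as a careful person would: the job done as asked, in the order asked, and still so for the second after the job is handed in, while the arm keeps its last pose, push and grip.
It also fails if it takes over 58 s, if anything falls off the work surface, if the arm or the gripper's body presses on something with over 40 N, if the wrist force passes 120 N, or if a joint passes its speed limit or range.

## Robot

A 6-joint arm with a two-finger parallel gripper is mounted at the origin on a cart in front of the work surface, level with it; the furniture and walls round the work are solid. World frame = base frame: x ahead of the robot, y to its left, z up, the work surface at z = 0. Lengths are in m, angles in rad, forces in N, time in s.
With the tool pointing down it reaches from about 0.25 to 0.85 m from the base axis. Payload 12.5 kg.
Tool frame: the origin (TCP) lies on the centre line of the jaws, within the pads' length; the fingertips stand 17 mm ahead of it and the grasp point (between the pads) lies 2 mm behind it; z points along the fingers, y is the direction in which the jaws open and shut (so a half turn about z gives the same grasp; the last joint's range is limited). The gripper opens to 93 mm and grips with 3 to 60 N. Pads are 15 mm wide; open, the fingers measure 128 mm over their backs; the gripper's body (75 mm by 188 mm) begins 65 mm behind the grasp point.
Start: joints at [-1.201, 0.351, 1.652, -0, 1.139, -0.085], TCP at [0.242, -0.494, 0.236] pointing down, gripper open.
Joint ranges: [-2.75, 2.75], [-0.79, 2.1], [0.01, 2.65], [-1.57, 4.71], [0.07, 3.14], [-2.87, 2.87]. Speed limits (rad/s): [2.22, 2.22, 2.79, 3.14, 3.14, 3.14].

## Interface

Orientations are given as a rotation vector (axis times angle).
In Python, from bench import manip gives the robot as it stands.
- The arm moves only by the shell command python3 -m jog 'ROWS'. ROWS is a JSON object of lists of equal length, an entry for each row: "jaw": the finger opening in mm, from 0 to 93; "translation": the shift along the tool's x, y, z in mm, a list of three; "twist": the turn about the tool's z in degrees. A call has 1 to 20 rows; each row shifts and turns the pose as measured when the row begins, along the tool's axes as they then stand; what a row does not reach is not made up. A row lasts 1/10 s, in which the tool goes at most 50 mm and 8.59 degrees, less where a joint would pass 70% of its speed; a pose out of reach is approached as far as the arm can. A call with a gripper value outside its range is refused whole. The fingers move at their own pace and stop on an object; the grip force is fixed at half the most. Time passes only in rows, so rows that do not move let the fingers close. It gives the time, the measured TCP pose, the force and the opening at its end, in the units of the state.
- manip.state(): the state, without advancing time (a new reading comes with each control period).
- manip.grab_frame(name): name is "scene" or "top" or "wrist"; returns a dict with "frame" (400x640x3 uint8, blue, green, red), "range_z" (400x640 float32, m along the optical axis (not along the pixel's ray), 0 where there is no reading), "mtx" (3x3 intrinsics, pixels), "extrinsics" (4x4, takes a point from camera to world coordinates); the wrist camera has in their place "tool_from_camera" (4x4, takes a point from camera to tool coordinates, whose origin is the TCP and whose axes are the flange's). Camera axes: x right, y down, z forward; pixel columns grow to the right and rows downward; lengths in m; the calibration is good to about 2 mm. The wrist camera is an equidistant fisheye: a pixel r from the principal point sees the ray r / f radians off the axis. A picture is of the moment at which its call begins: read the wrist's pose just before it.
- manip.hand_in(): hands the job in, once; it reports no verdict.
The state is a dict: "t": time; "joint_positions": joint angles; "qvel": joint speeds; "effort": joint torques, N m; "tool_pos": TCP position; "ee_rot": TCP orientation; "force": force on the tool from outside, world axes, zero at the start; "wrist_torque": the same for the moment, N m; "finger_gap": opening from 0.0 (shut) to 1.0 (fully open).
Only numpy, scipy, OpenCV 4.12 (cv2) and the standard library are available. Lean on these libraries where they do the work, as an engineer would, in place of code of your own. Each camera call takes 0.05 s, during which the arm holds its last target. There are 200 camera calls.

## Working session

There is one attempt and no reset: what is moved stays moved. The work goes in short steps, Python scripts to look and compute and a shell command to move; the robot and the scene stay as the last step left them, time stands still between calls to the robot, and variables do not carry over. Pictures are saved under pics/ and viewed, about 8 in all and at most 12, crops included, and the job is handed in when it is done.

```bash
mkdir -p pics; ls; cat > h.py <<'E'
import numpy as np, cv2
from bench import manip
from scipy.spatial.transform import Rotation as R
def cloud(f):
    z=f["range_z"];K=f["mtx"];v,u=np.mgrid[:z.shape[0],:z.shape[1]]
    P=np.stack([(u-K[0,2])/K[0,0]*z,(v-K[1,2])/K[1,1]*z,z],-1)
    T=f["extrinsics"];return P@T[:3,:3].T+T[:3,3]
def grab(n):
    f=manip.grab_frame(n);np.savez(f"{n}.npz",**{k:np.asarray(v) for k,v in f.items()});return f
E
python3 - <<'E'
from h import *
s=manip.state();print(s)
for n in("scene","top"):
    f=grab(n);cv2.imwrite(f"pics/{n}1.png",f["frame"]);print(f["mtx"],f["extrinsics"])
E
```

```text
pics
{'t': 0.0, 'joint_positions': array([-1.20063575e+00,  3.51263007e-01,  1.65240020e+00, -9.52886100e-06,
        1.13907119e+00, -8.46386311e-02]), 'qvel': array([-1.57636559e-04, -6.91681909e-04,  1.56159060e-04,  1.04788808e-03,
       -2.36532563e-05, -5.29528439e-04]), 'effort': array([ 2.17945329e-03, -4.97319281e+01, -2.85257328e+01,  6.99471566e-02,
        2.56462645e-02, -5.67536767e-05]), 'tool_pos': array([ 0.24149527, -0.49380344,  0.23509583]), 'ee_rot': array([-3.05961402e+00, -7.08007444e-01,  2.68523301e-04]), 'force': array([-0.36324088, -0.59165962,  0.83244043]), 'wrist_torque': array([0.03410604, 0.02535723, 0.01193896]), 'finger_gap': 0.9965511719274261}
[[437.01630927   0.         319.02499144]
 [  0.         437.01630927 200.81239347]
 [  0.           0.           1.        ]] [[-0.82172274 -0.38622205  0.41905162  0.11296975]
 [-0.56970705  0.53821692 -0.62109293  0.7531633 ]
 [ 0.01433912 -0.74910285 -0.66229851  0.94346499]
 [ 0.          0.          0.          1.        ]]
[[514.65193773   0.         316.85845067]
 [  0.         514.65193773 204.32334312]
 [  0.           0.           1.        ]] [[ 0.02445432 -0.99790645  0.05987246  0.5250908 ]
 [-0.99946693 -0.0231089   0.02306165  0.00559222]
 [-0.02162978 -0.0604045  -0.9979396   1.52641445]
 [ 0.          0.          0.          1.        ]]
```

View pics/scene1.png

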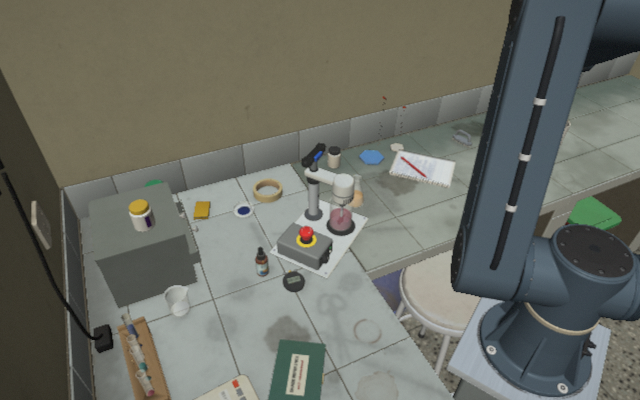

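View pics/top1.png

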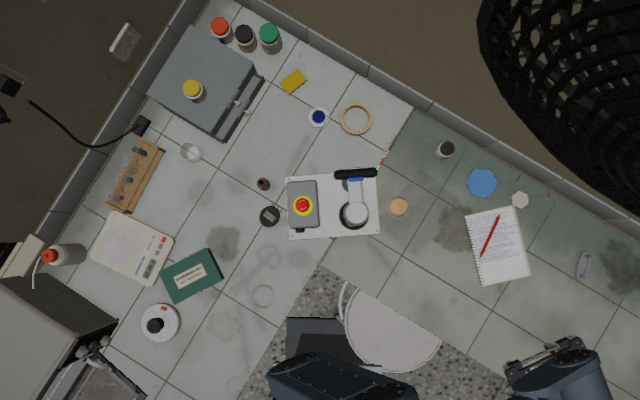

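The scene view shows the stirrer at about (320,215), with the red stop at (306,234), blue release at (318,155) and dropper bottle at (262,262). In the top view the red cap is at (302,206), the black handle at (355,173), the motor head at (355,212), the flask at (398,206), the bottle at (263,184) and the stopwatch at (269,216).

```bash
cat >> h.py <<'E'
def ray(f,u,v,h):
    K=f["mtx"];T=f["extrinsics"];d=T[:3,:3]@np.array([(u-K[0,2])/K[0,0],(v-K[1,2])/K[1,1],1]);o=T[:3,3]
    return o+d*(h-o[2])/d[2]
def tri(fs,uvs):
    A=np.zeros((3,3));b=np.zeros(3);L=[]
    for f,(u,v) in zip(fs,uvs):
        K=f["mtx"];T=f["extrinsics"];d=T[:3,:3]@np.array([(u-K[0,2])/K[0,0],(v-K[1,2])/K[1,1],1]);d/=np.linalg.norm(d)
        M=np.eye(3)-np.outer(d,d);A+=M;b+=M@T[:3,3];L.append((M,T[:3,3]))
    p=np.linalg.solve(A,b);return p,[np.linalg.norm(M@(p-o)) for M,o in L]
E
python3 - <<'E'
from h import *
np.set_printoptions(precision=4,suppress=True)
def blobs(m,lo=5):
    n,l,s,c=cv2.connectedComponentsWithStats(m.astype(np.uint8));return [(s[i],c[i],l==i) for i in range(1,n) if s[i,4]>=lo]
for n,win in(("top",(240,150,420,250)),("scene",(240,130,380,310))):
    f=dict(np.load(n+".npz"));P=cloud(f);hsv=cv2.cvtColor(f["frame"],cv2.COLOR_BGR2HSV)
    W=np.zeros(P.shape[:2],bool);W[win[1]:win[3],win[0]:win[2]]=1
    H,S,V=[hsv[...,i].astype(int) for i in range(3)]
    for nm,m in(("red",((H<6)|(H>174))&(S>180)&(V>90)),("yel",(H>20)&(H<35)&(S>150)&(V>120)),("blue",(H>100)&(H<130)&(S>130)&(V>60)),("black",(V<45))):
        for s,c,mm in blobs(m&W,12):
            q=P[mm&(f["range_z"]>0)];r=cv2.minAreaRect(np.argwhere(mm)[:,::-1].astype(np.float32))
            print(n,nm,s,c,"med",np.median(q,0),"zmax",np.percentile(q[:,2],95) if len(q) else 0,"rect",np.round(r[0],1),np.round(r[1],1),round(r[2],1))
            if n=="top" and nm=="red":print("  ray105",ray(f,*c,.105))
            if n=="top" and nm=="black" :
                box=cv2.boxPoints(r);print("  box@.24",[ray(f,*b,.24)[:2] for b in box],ray(f,*r[0],.245))
    if n=="top":
        # points in region with z in handle-top range
        m=W&(P[...,2]>.235)&(P[...,2]<.27);print("hi",[(s,c,np.median(P[mm],0)) for s,c,mm in blobs(m,20)])
    big=cv2.resize(f["frame"][win[1]:win[3],win[0]:win[2]],None,fx=4 if n=="top" else 3,fy=4 if n=="top" else 3,interpolation=cv2.INTER_CUBIC);cv2.imwrite(f"pics/{n}_crop.png",big)
a,b=[np.load(n+".npz") for n in("top","scene")]
E
```

```text
top red [296 199  13  12 102] [301.9902 204.5294] med [0.6091 0.0796 0.1047] zmax 0.1097218698438173 rect [302.  204.5] [11. 12.] 90.0
  ray105 [0.6088 0.0796 0.105 ]
top yel [294 196  19  19 130] [303.5    206.0538] med [0.6033 0.0736 0.0675] zmax 0.09673033877785533 rect [303. 205.] [18. 18.] 0.0
top blue [348 176  15   5  52] [355.2692 178.1154] med [ 0.6695 -0.0584  0.2485] zmax 0.2522169852960138 rect [355.1 178.2] [ 3.6 14. ] 84.3
top black [334 168  43  12 336] [355.2827 172.9435] med [ 0.682  -0.0579  0.2511] zmax 0.2555800422947126 rect [355.1 173.6] [ 9.4 42.2] 85.6
  box@.24 [array([ 0.6884, -0.005 ]), array([ 0.6989, -0.1103]), array([ 0.6752, -0.1125]), array([ 0.6647, -0.0073])] [ 0.6812 -0.0586  0.245 ]
top black [259 180   5   5  19] [260.8421 182.1579] med [0.6693 0.1964 0.0989] zmax 0.10245730521329337 rect [260.8 182.3] [4.2 3.5] 45.0
  box@.24 [array([0.6551, 0.1849]), array([0.6616, 0.1788]), array([0.6542, 0.171 ]), array([0.6477, 0.1771])] [0.6541 0.1772 0.245 ]
top black [340 203  24  26 101] [346.8317 220.1485] med [ 0.5658 -0.0403  0.0156] zmax 0.02221935535
[... 998 characters left out ...]
l [297 235  19  12  95] [305.8316 241.6842] med [0.5958 0.0928 0.066 ] zmax 0.06871049254889514 rect [306.  240.5] [11. 18.] 90.0
scene blue [314 151   9  10  49] [317.5306 155.3673] med [ 0.6651 -0.0541  0.2453] zmax 0.24886058246782897 rect [317.5 155.5] [ 4.2 11.3] 45.0
scene blue [240 208   9   6  46] [243.6087 210.5217] med [0.8722 0.0487 0.0044] zmax 0.00839464478275792 rect [244.  210.5] [5. 8.] 90.0
scene black [302 144  23  17  94] [315.0745 151.117 ] med [ 0.6784 -0.064   0.25  ] zmax 0.25267915484345865 rect [313.8 153.8] [ 8.5 25.6] 46.8
scene black [302 159  12   8  32] [307.4688 163.625 ] med [ 0.6664 -0.01    0.2404] zmax 0.24639596192134103 rect [308.2 163.3] [ 4.9 12. ] 70.0
```

View pics/top_crop.png

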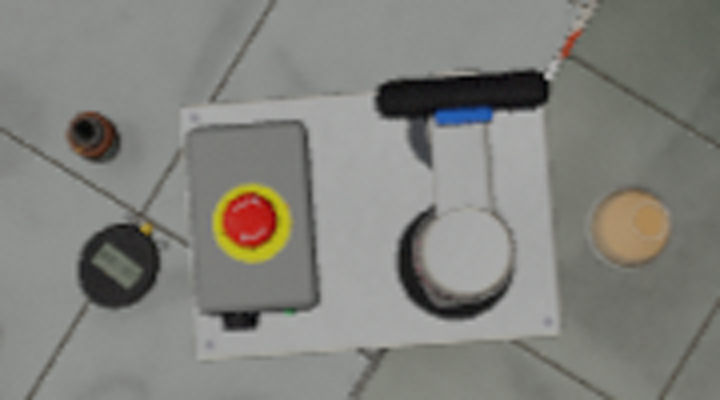

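The crop shows the cap centred at (249,221) and the handle bar from (378,98) to (548,88), with the blue release facing the robot (-x). I'll rise, align the jaws across the bar (heading about 1.66 rad), travel above the stop, and refine with the wrist camera.

```bash
python3 -m jog '{"jaw":[93,93,93,93,93,93,93,93,93],"translation":[[0,0,-14],[0,0,-14],[0,0,-14],[0,0,-14],[0,0,-14],[0,0,-14],[0,0,-14],[0,0,-14],[0,0,-14]],"twist":[-7.7,-7.7,-7.7,-7.7,-7.7,-7.7,-7.7,-7.7,-7.7]}'
python3 - <<'E'
from h import *
s=manip.state();M=R.from_rotvec(s["ee_rot"]).as_matrix();print(np.round(M,3),M.T@(np.array([.608,.0795,.36])-s["tool_pos"])*1000)
E
```

```text
t: 1.0
tool_pos: [0.2409, -0.4922, 0.3609]
ee_rot: [-2.054, -2.363, -0.009]
force: [-0.3, -0.6, -0.3]
finger_gap: 1.001
[[-0.139  0.99  -0.004]
 [ 0.99   0.139  0.011]
 [ 0.012 -0.003 -1.   ]] [514.92100297 443.16706988   5.68461147]
```

```bash
python3 -m jog '{"jaw":[93,93,93,93,93,93,93,93,93,93,93,93,93,93,93,93,93,93,93,93],"translation":[[24,20,0],[26,22,0],[26,22,0],[26,22,0],[26,22,0],[26,22,0],[26,22,0],[26,22,0],[26,22,0],[26,22,0],[26,22,0],[26,22,0],[26,22,0],[26,22,0],[26,22,0],[26,22,0],[26,22,0],[26,22,0],[26,22,0],[20,20,0]],"twist":[0,0,0,0,0,0,0,0,0,0,0,0,0,0,0,0,0,0,0,0]}'
python3 - <<'E'
from h import *
s=manip.state();M=R.from_rotvec(s["ee_rot"]).as_matrix();print(s["joint_positions"],np.round(M,3),M.T@(np.array([.608,.0795,.25])-s["tool_pos"])*1000)
E
```

```text
t: 3.0
tool_pos: [0.608, 0.0997, 0.3616]
ee_rot: [-2.048, -2.36, -0.003]
force: [0.1, -0.6, 0.2]
finger_gap: 1.0
[ 0.08128939  0.39123268  1.28622259  0.01359769  1.47460525 -0.06142519] [[-0.141  0.99  -0.012]
 [ 0.99   0.141  0.013]
 [ 0.014 -0.01  -1.   ]] [-21.60024939  -1.76188631 111.312937  ]
```

```bash
python3 -m jog '{"jaw":[93,93,93,93],"translation":[[-8,0,30],[-8,0,30],[-4,0,30],[0,0,0]],"twist":[0,0,0,0]}'
python3 - <<'E'
from h import *
s=manip.state();f=manip.grab_frame("wrist");np.savez("wrist.npz",pos=s["tool_pos"],rot=s["ee_rot"],**{k:np.asarray(v) for k,v in f.items()})
print(s["tool_pos"],f["mtx"],f["tool_from_camera"]);cv2.imwrite("pics/w1.png",f["frame"])
E
```

```text
t: 3.4
tool_pos: [0.611, 0.0847, 0.2666]
ee_rot: [-2.041, -2.364, -0.002]
force: [1.0, 0.2, -0.1]
finger_gap: 1.001
[0.61096524 0.08465974 0.2665513 ] [[309.70691629   0.         317.78644227]
 [  0.         309.70691629 193.80389245]
 [  0.           0.           1.        ]] [[ 7.60285953e-04 -9.57883266e-01 -2.87156874e-01  8.08725683e-02]
 [ 9.99999705e-01  6.96772592e-04  3.23373497e-04 -7.85315990e-04]
 [-1.09671022e-04 -2.87157035e-01  9.57883513e-01 -1.48943953e-01]
 [ 0.00000000e+00  0.00000000e+00  0.00000000e+00  1.00000000e+00]]
```

View pics/w1.png

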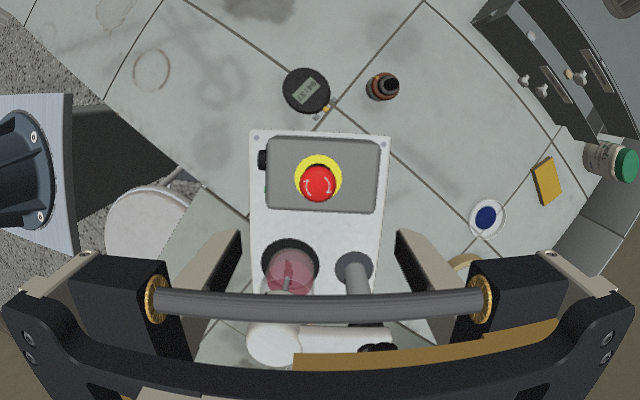

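The wrist view shows the cap at about (318,183), with white arrows pointing clockwise on the yellow disc (318,178), and the stopwatch at (306,90) and bottle at (383,86) well clear.

```bash
cat >> h.py <<'E'
def wray(w,u,v,h,pos=None,rot=None):
    K=w["mtx"];dx,dy=u-K[0,2],v-K[1,2];r=np.hypot(dx,dy);th=r/K[0,0]
    d=np.array([np.sin(th)*dx/r,np.sin(th)*dy/r,np.cos(th)]);T=w["tool_from_camera"];M=R.from_rotvec(w["rot"]).as_matrix()
    o=M@T[:3,3]+w["pos"];d=M@T[:3,:3]@d;return o+d*(h-o[2])/d[2]
E
python3 - <<'E'
from h import *
np.set_printoptions(precision=4,suppress=True)
w=dict(np.load("wrist.npz"));hsv=cv2.cvtColor(w["frame"],cv2.COLOR_BGR2HSV);H,S,V=[hsv[...,i].astype(int) for i in range(3)]
W=np.zeros(H.shape,bool);W[140:215,270:370]=1
m=(((H<6)|(H>174))&(S>130)&W);y=(H>20)&(H<35)&(S>120)&W
for nm,k in(("red",m),("redyel",m|y)):
    c=max(cv2.findContours(k.astype(np.uint8),0,2)[0],key=cv2.contourArea);(cc,r)=cv2.minEnclosingCircle(c);print(nm,cc,r,cv2.boundingRect(c),[wray(w,*cc,h) for h in(.066,.095,.098,.105)])
    # rim extremes
    b=cv2.boundingRect(c);print(wray(w,b[0],cc[1],.097),wray(w,b[0]+b[2],cc[1],.097))
c=max(cv2.findContours(y.astype(np.uint8),0,2)[0],key=cv2.contourArea);b=cv2.boundingRect(c);print("disc",b)
print("disc centre est",wray(w,b[0]+b[2]/2,b[1]+b[2]/2,.066))
a=np.load("top.npz");print("top cap",ray(a,302.25,205.2,.1),"disc",ray(a,303,205.3,.066))
for u,v,h in((251,128,.02),(389,138,.02)):print(wray(w,u,v,h))
s=manip.state();print(s["tool_pos"],s["joint_positions"])
E
```

```text
red (317.12567138671875, 183.10928344726562) 18.438753128051758 (300, 165, 36, 37) [array([0.6085, 0.0763, 0.066 ]), array([0.6078, 0.0835, 0.095 ]), array([0.6077, 0.0842, 0.098 ]), array([0.6076, 0.0859, 0.105 ])]
[0.5897 0.0813 0.097 ] [0.6276 0.087  0.097 ]
redyel (317.6324462890625, 177.59933471679688) 23.66534996032715 (295, 155, 47, 47) [array([0.6081, 0.0829, 0.066 ]), array([0.6074, 0.0895, 0.095 ]), array([0.6074, 0.0902, 0.098 ]), array([0.6072, 0.0918, 0.105 ])]
[0.5836 0.0864 0.097 ] [0.6329 0.0939 0.097 ]
disc (295, 155, 47, 40)
disc centre est [0.6092 0.082  0.066 ]
top cap [0.6073 0.0791 0.1   ] disc [0.609  0.0787 0.066 ]
[0.5139 0.1254 0.02  ]
[0.6929 0.139  0.02  ]
[0.6119 0.0849 0.2691] [ 0.0566  0.4495  1.4205  0.0145  1.2808 -0.0938]
```

```bash
cat > go.py <<'E'
import sys
from h import *
s=manip.state();M=R.from_rotvec(s["ee_rot"]).as_matrix();t=np.array([float(a) for a in sys.argv[1:4]])
print("t",round(s["t"],2),"pos",np.round(s["tool_pos"],4),"to go mm (tool)",np.round(M.T@(t-s["tool_pos"])*1000,1),"F",np.round(s["force"],1),"gap mm",round(93*s["finger_gap"],1),"head deg",np.degrees(np.arctan2(M[1,0],M[0,0])).round(1),"tilt",np.round(M[2],3),"j6",s["joint_positions"][5].round(2))
E
python3 -m jog '{"jaw":[0,0,0,0,0,0,0],"translation":[[-3,-4,20],[0,0,26],[0,0,26],[0,0,26],[0,0,26],[0,0,8],[0,0,0]],"twist":[0,0,0,0,0,0,0]}'; python3 go.py .608 .0815 .122
```

```text
t: 4.15
tool_pos: [0.6146, 0.0844, 0.1476]
ee_rot: [-2.051, -2.376, -0.027]
force: [-0.2, -0.6, -0.5]
finger_gap: 0.447
t 4.15 pos [0.6146 0.0844 0.1476] to go mm (tool) [-2.3 -7.2 25.5] F [-0.2 -0.6 -0.5] gap mm 41.6 head deg 98.4 tilt [ 0.013  0.011 -1.   ] j6 -0.1
```

```bash
python3 -m jog '{"jaw":[0,0,0,0,0,0,0,0,0,0],"translation":[[-2,-7,0],[0,0,0],[0,0,0],[0,0,0],[0,0,8],[0,0,0],[0,0,4],[0,0,0],[0,0,0],[0,0,0]],"twist":[0,0,0,0,0,0,0,0,0,0]}'; python3 go.py .608 .0815 .122
```

```text
t: 5.15
tool_pos: [0.61, 0.0816, 0.1402]
ee_rot: [2.052, 2.376, 0.035]
force: [-0.3, 0.4, -0.1]
finger_gap: 0.003
t 5.15 pos [0.61   0.0816 0.1402] to go mm (tool) [-0.  -2.3 18.2] F [-0.3  0.4 -0.1] gap mm 0.3 head deg 98.4 tilt [ 0.013  0.018 -1.   ] j6 -0.1
```

```bash
python3 -m jog '{"jaw":[0,0,0,0,0,0,0],"translation":[[0,-2,7],[0,-0.5,7],[0,0,4],[0,0,3],[0,0,3],[0,0,3],[0,0,3]],"twist":[0,0,0,0,0,0,0]}'; python3 go.py .608 .0815 .112
```

```text
t: 5.85
tool_pos: [0.6089, 0.0816, 0.1118]
ee_rot: [2.05, 2.374, 0.037]
force: [-16.0, -1.8, 49.5]
finger_gap: 0.006
t 5.85 pos [0.6089 0.0816 0.1118] to go mm (tool) [ 0.1 -0.9 -0.2] F [-16.   -1.8  49.5] gap mm 0.5 head deg 98.4 tilt [ 0.012  0.021 -1.   ] j6 -0.11
```

Bottomed out at TCP z = 0.1118, about 10 mm below first contact, with a firm force. I'll back off, open, and check that the cap stayed down.

```bash
python3 -m jog '{"jaw":[0,93,93,93,93,93,93,93,93],"translation":[[0,0,-10],[0,0,-25],[0,0,-25],[0,0,0],[0,0,0],[0,0,0],[0,0,0],[0,0,0],[0,0,0]],"twist":[0,0,0,0,0,0,0,0,0]}'; cat > cap.py <<'E'
from h import *
f=grab("scene");hsv=cv2.cvtColor(f["frame"],cv2.COLOR_BGR2HSV);H,S,V=[hsv[...,i].astype(int) for i in range(3)]
W=np.zeros(H.shape,bool);W[215:260,280:330]=1
m=((H<6)|(H>174))&(S>180)&(V>90)&W;P=cloud(f)
v,u=np.nonzero(m);print("scene red n",m.sum(),"centroid",u.mean(),v.mean(),"rows",v.min(),v.max(),"med",np.median(P[m],0),"z90",np.percentile(P[m][:,2],[50,90,98]))
E
python3 cap.py; python3 go.py .608 .0815 .096
```

```text
t: 6.75
tool_pos: [0.6064, 0.0807, 0.1695]
ee_rot: [2.052, 2.377, 0.032]
force: [-0.1, -0.1, -0.6]
finger_gap: 0.643
scene red n 79 centroid 305.2278481012658 234.46835443037975 rows 229 239 med [0.60269498 0.09169707 0.09354608] z90 [0.09354608 0.09741458 0.09869809]
t 6.8 pos [0.6064 0.0807 0.1695] to go mm (tool) [-0.4  0.5 73.5] F [-0.3 -0.3 -0.2] gap mm 63.8 head deg 98.4 tilt [ 0.013  0.016 -1.   ] j6 -0.1
```

The cap dropped about 8.5 mm in the scene view, so it latched. Next I lower the open jaws round it.

```bash
python3 -m jog '{"jaw":[93,93,93,93,93,93,93],"translation":[[0,0,0],[0,0,18],[0,0,18],[0,0,18],[0,0,13],[0,0,4],[0,0,0]],"twist":[0,0,0,0,0,0,0]}'; python3 go.py .608 .0815 .094
```

```text
t: 7.5
tool_pos: [0.6081, 0.0818, 0.0965]
ee_rot: [2.051, 2.376, 0.034]
force: [1.1, 0.4, -0.2]
finger_gap: 0.996
t 7.5 pos [0.6081 0.0818 0.0965] to go mm (tool) [-0.3 -0.2  2.4] F [ 1.1  0.4 -0.2] gap mm 92.6 head deg 98.4 tilt [ 0.013  0.018 -1.   ] j6 -0.11
```

Close slowly enough to read the opening (expect about 40 mm).

```bash
python3 -m jog '{"jaw":[36,36,36,36,36,36,36,36,36,36],"translation":[[0,0,2],[0,0,0],[0,0,0],[0,0,0],[0,0,0],[0,0,0],[0,0,0],[0,0,0],[0,0,0],[0,0,0]],"twist":[0,0,0,0,0,0,0,0,0,0]}'; python3 go.py .608 .0815 .094
```

```text
t: 8.5
tool_pos: [0.609, 0.0818, 0.0972]
ee_rot: [2.05, 2.375, 0.037]
force: [-1.2, -0.5, 1.4]
finger_gap: 0.414
t 8.5 pos [0.609  0.0818 0.0972] to go mm (tool) [-0.2 -1.1  3.2] F [-1.2 -0.5  1.4] gap mm 38.5 head deg 98.4 tilt [ 0.012  0.021 -1.   ] j6 -0.11
```

The opening stopped at 38.5 mm, so the cap is held. Now twist clockwise by about 46°.

```bash
python3 -m jog '{"jaw":[30,30,30,30,30,30,30,30,30],"translation":[[0,0,0],[0,0,0],[0,0,0],[0,0,0],[0,0,0],[0,0,0],[0,0,0],[0,0,0],[0,0,0]],"twist":[6,6,6,6,6,6,6,4,0]}'; python3 go.py .608 .0815 .094; python3 cap.py; python3 -c "
from h import *;print(manip.state()['wrist_torque'])"
```

```text
t: 9.4
tool_pos: [0.6092, 0.0816, 0.0987]
ee_rot: [-2.836, -1.341, -0.037]
force: [-3.1, -0.1, 3.4]
finger_gap: 0.416
t 9.4 pos [0.6092 0.0816 0.0987] to go mm (tool) [-0.9 -0.9  4.7] F [-3.1 -0.1  3.4] gap mm 38.6 head deg 50.6 tilt [ 0.023  0.006 -1.   ] j6 0.73
[-0.27650258  0.31706709  0.07365608]cap.py:5: RuntimeWarning: Mean of empty slice.
  v,u=np.nonzero(m);print("scene red n",m.sum(),"centroid",u.mean(),v.mean(),"rows",v.min(),v.max(),"med",np.median(P[m],0),"z90",np.percentile(P[m][:,2],[50,90,98]))
  ret = ret.dtype.type(ret / rcount)
Traceback (most recent call last):
  File "cap.py", line 5, in <module>
    v,u=np.nonzero(m);print("scene red n",m.sum(),"centroid",u.mean(),v.mean(),"rows",v.min(),v.max(),"med",np.median(P[m],0),"z90",np.percentile(P[m][:,2],[50,90,98]))
                                                                                      ~~~~~^^
ValueError: zero-size array to reduction operation minimum which has no identity
```

Turned 48° with the spring pushing up about 3.4 N, which fits the latch having let go. I'll lift with the cap, then open and retreat.

```bash
python3 -m jog '{"jaw":[30,30,30,30,93,93,93,93,93,93,93,93,93,93,93],"translation":[[0,0,-3],[0,0,-3],[0,0,-3],[0,0,0],[0,0,0],[0,0,0],[0,0,0],[0,0,0],[0,0,0],[0,0,-20],[0,0,-35],[0,0,-35],[0,0,-35],[0,0,-35],[0,0,0]],"twist":[0,0,0,0,0,0,0,0,0,0,0,0,0,0,0]}'; python3 go.py .681 -.0585 .34; python3 cap.py
```

```text
t: 10.95
tool_pos: [0.6055, 0.0791, 0.2731]
ee_rot: [-2.83, -1.352, -0.036]
force: [0.3, 0.0, -0.5]
finger_gap: 0.998
t 10.95 pos [0.6055 0.0791 0.2731] to go mm (tool) [-58.1 145.5 -67.5] F [ 0.3  0.  -0.5] gap mm 92.8 head deg 51.1 tilt [ 0.023  0.005 -1.   ] j6 0.72
scene red n 74 centroid 305.1621621621622 232.22972972972974 rows 227 237 med [0.60417093 0.09079101 0.1021191 ] z90 [0.1021191  0.10575857 0.10713067]
```

The cap median z is 0.1021 again, the same as before pressing, so it is fully up. Next I rise, turn the jaws to the handle's x and go above it.

```bash
python3 -m jog '{"jaw":[93,93,93,93,93,93,93,93,93,93,93,93,93,93],"translation":[[0,0,-13],[0,0,-13],[0,0,-13],[0,0,-13],[0,0,-13],[0,0,-8],[-20,9,0],[-24,10,0],[-24,10,0],[-24,10,0],[-24,10,0],[-20,9,0],[0,0,0],[0,0,0]],"twist":[-7.4,-7.4,-7.4,-7.4,-7.4,-7.4,0,0,0,0,0,0,0,0]}'; python3 go.py .681 -.0585 .33;python3 - <<'E'
from h import *
s=manip.state();f=manip.grab_frame("wrist");np.savez("wrist2.npz",pos=s["tool_pos"],rot=s["ee_rot"],**{k:np.asarray(v) for k,v in f.items()})
cv2.imwrite("pics/w2.png",f["frame"])
E
```

```text
t: 12.4
tool_pos: [0.6769, -0.0535, 0.3239]
ee_rot: [-2.059, -2.346, -0.006]
force: [-0.2, -0.2, 0.4]
finger_gap: 0.999
t 12.4 pos [ 0.6769 -0.0535  0.3239] to go mm (tool) [-5.3  3.4 -6.2] F [-0.2 -0.2  0.4] gap mm 92.9 head deg 97.5 tilt [ 0.017 -0.01  -1.   ] j6 -0.28
```

View pics/w2.png

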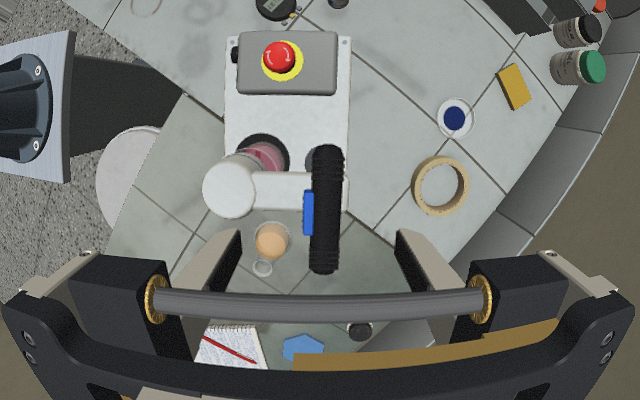

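The wrist view shows the bar from (328,147) to (323,273), with the blue release at (308,212) on the robot side and the stop up at (278,58).

```bash
python3 - <<'E'
from h import *
np.set_printoptions(precision=4,suppress=True)
w=dict(np.load("wrist2.npz"));hsv=cv2.cvtColor(w["frame"],cv2.COLOR_BGR2HSV);H,S,V=[hsv[...,i].astype(int) for i in range(3)]
W=np.zeros(H.shape,bool);W[140:280,295:347]=1
for nm,m,h in(("bar",(V<50)&(S<120)&W,.249),("blue",(H>100)&(H<130)&(S>130)&W,.245)):
    n,l,s,c=cv2.connectedComponentsWithStats(m.astype(np.uint8));i=1+np.argmax(s[1:,4]);print(nm,s[i],c[i],wray(w,*c[i],h))
    for r in range(s[i,1]+6,s[i,1]+s[i,3]-4,12 if nm=="bar" else 8):
        u=np.nonzero(l[r]==i)[0];print("  ",r,u.min(),u.max(),wray(w,u.min(),r,h)[:2],wray(w,u.max()+1,r,h)[:2])
    print("  ends",wray(w,c[i][0],s[i,1],h),wray(w,c[i][0],s[i,1]+s[i,3],h))
E
```

```text
bar [ 309  145   35  130 3535] [325.9364 208.2175] [ 0.6811 -0.0494  0.249 ]
   151 315 340 [ 0.6672 -0.0069] [ 0.6861 -0.0043]
   163 312 342 [ 0.6661 -0.0161] [ 0.6888 -0.013 ]
   175 313 341 [ 0.668 -0.025] [ 0.6894 -0.0221]
   187 313 340 [ 0.6692 -0.0341] [ 0.6901 -0.0313]
   199 315 340 [ 0.6719 -0.0432] [ 0.6915 -0.0406]
   211 314 339 [ 0.6724 -0.0529] [ 0.6922 -0.0502]
   223 314 339 [ 0.6736 -0.0627] [ 0.6937 -0.06  ]
   235 313 338 [ 0.6741 -0.0729] [ 0.6945 -0.0702]
   247 310 337 [ 0.6731 -0.0837] [ 0.6953 -0.0807]
   259 309 337 [ 0.6736 -0.0947] [ 0.697  -0.0915]
  ends [ 0.6745 -0.0015  0.249 ] [ 0.6894 -0.1079  0.249 ]
blue [303 190  11  46 473] [308.1142 212.6596] [ 0.6681 -0.0562  0.245 ]
   196 304 313 [ 0.6633 -0.0432] [ 0.6709 -0.0422]
   204 303 313 [ 0.6632 -0.0497] [ 0.6717 -0.0486]
   212 303 313 [ 0.664  -0.0563] [ 0.6726 -0.0551]
   220 303 313 [ 0.6648 -0.0629] [ 0.6734 -0.0617]
   228 303 313 [ 0.6656 -0.0697] [ 0.6743 -0.0685]
  ends [ 0.6658 -0.038   0.245 ] [ 0.6705 -0.076   0.245 ]
```

Bar heading is about 96° (6° tilt) and its centre about (0.682, -0.057). The fingers come near the motor head, so I check its top and clearance first.

```bash
python3 - <<'E'
from h import *
f=dict(np.load("top.npz"));P=cloud(f)[180:235,335:375].reshape(-1,3)
for lo,hi in((.15,.19),(.19,.205),(.205,.22),(.22,.235),(.235,.27)):
    q=P[(P[:,2]>lo)&(P[:,2]<hi)];print(lo,hi,len(q),q.min(0).round(3) if len(q) else "",q.max(0).round(3) if len(q) else "")
E
python3 -m jog '{"jaw":[56,56,56,56,56],"translation":[[-3.5,4,0],[0,0,0],[0,0,0],[0,0,0],[0,0,0]],"twist":[1.5,0,0,0,0]}'; python3 go.py .681 -.057 .24
```

```text
0.15 0.19 223 [ 0.557 -0.098  0.152] [ 0.674 -0.035  0.19 ]
0.19 0.205 535 [ 0.559 -0.094  0.19 ] [ 0.669 -0.037  0.202]
0.205 0.22 0  
0.22 0.235 1 [ 0.666 -0.014  0.229] [ 0.666 -0.014  0.229]
0.235 0.27 20 [ 0.663 -0.076  0.235] [ 0.666 -0.041  0.25 ]
t: 12.95
tool_pos: [0.6807, -0.0538, 0.3238]
ee_rot: [-2.089, -2.32, -0.005]
force: [-0.1, -0.0, -0.0]
finger_gap: 0.626
t 12.95 pos [ 0.6807 -0.0538  0.3238] to go mm (tool) [-4.6  0.9 83.8] F [-0.1 -0.  -0. ] gap mm 58.2 head deg 96.0 tilt [ 0.017 -0.011 -1.   ] j6 -0.26
```

```bash
python3 -m jog '{"jaw":[56,56,56,56,56,56],"translation":[[-4,1,14],[0,0,20],[0,0,20],[0,0,20],[0,0,8],[0,0,0]],"twist":[0,0,0,0,0,0]}'; python3 go.py .681 -.057 .24
```

```text
t: 13.55
tool_pos: [0.6805, -0.0573, 0.2352]
ee_rot: [-2.088, -2.319, -0.004]
force: [-1.3, -0.4, 0.3]
finger_gap: 0.601
t 13.55 pos [ 0.6805 -0.0573  0.2352] to go mm (tool) [ 0.3  0.4 -4.8] F [-1.3 -0.4  0.3] gap mm 55.9 head deg 96.0 tilt [ 0.017 -0.012 -1.   ] j6 -0.27
```

```bash
python3 -m jog '{"jaw":[15,15,15,15,15,15,15,15,15,15],"translation":[[0,0,-3],[0,0,0],[0,0,0],[0,0,0],[0,0,0],[0,0,0],[0,0,0],[0,0,0],[0,0,0],[0,0,0]],"twist":[0,0,0,0,0,0,0,0,0,0]}'; python3 go.py .681 -.057 .24
```

```text
t: 14.55
tool_pos: [0.682, -0.0576, 0.2407]
ee_rot: [-2.091, -2.322, -0.009]
force: [0.9, 0.5, -3.1]
finger_gap: 0.27
t 14.55 pos [ 0.682  -0.0576  0.2407] to go mm (tool) [ 0.7 -0.9  0.8] F [ 0.9  0.5 -3.1] gap mm 25.1 head deg 96.0 tilt [ 0.016 -0.007 -1.   ] j6 -0.27
```

The opening is 25.1 mm, so the button is fully in (25.5 expected). Lifting now.

```bash
python3 -m jog '{"jaw":[15,15,15,15,15,15,15,15,15,15,15,15],"translation":[[0,0,-3],[0,0,-5],[0,0,-6],[0,0,-6],[0,0,-6],[0,0,-6],[0,0,-6],[0,0,-6],[0,0,-6],[0,0,-6],[0,0,-6],[0,0,0]],"twist":[0,0,0,0,0,0,0,0,0,0,0,0]}'; python3 go.py .682 -.0576 .3307
```

```text
t: 15.75
tool_pos: [0.682, -0.0577, 0.3066]
ee_rot: [-2.088, -2.32, -0.008]
force: [-1.2, 0.2, -3.4]
finger_gap: 0.266
t 15.75 pos [ 0.682  -0.0577  0.3066] to go mm (tool) [  0.5  -0.2 -24.1] F [-1.2  0.2 -3.4] gap mm 24.8 head deg 96.0 tilt [ 0.018 -0.01  -1.   ] j6 -0.27
```

```bash
python3 -m jog '{"jaw":[15,15,15,15,15,15,15,15],"translation":[[0,0,-5],[0,0,-5],[0,0,-4],[0,0,-3],[0,0,-3],[0,0,-2],[0,0,-2],[0,0,0]],"twist":[0,0,0,0,0,0,0,0]}'; python3 go.py .682 -.0576 .3307
python3 - <<'E'
from h import *
f=grab("scene");cv2.imwrite("pics/s3.png",cv2.resize(f["frame"][110:290,230:390],None,fx=4,fy=3.3,interpolation=cv2.INTER_CUBIC) if 0 else cv2.resize(f["frame"][110:290,230:390],None,fx=3.3,fy=3.3,interpolation=cv2.INTER_CUBIC))
E
```

```text
t: 16.55
tool_pos: [0.682, -0.0577, 0.3308]
ee_rot: [-2.086, -2.318, -0.006]
force: [0.0, 2.4, -4.3]
finger_gap: 0.272
t 16.55 pos [ 0.682  -0.0577  0.3308] to go mm (tool) [0.1 0.  0.1] F [ 0.   2.4 -4.3] gap mm 25.3 head deg 96.0 tilt [ 0.02  -0.012 -1.   ] j6 -0.26
```

View pics/s3.png

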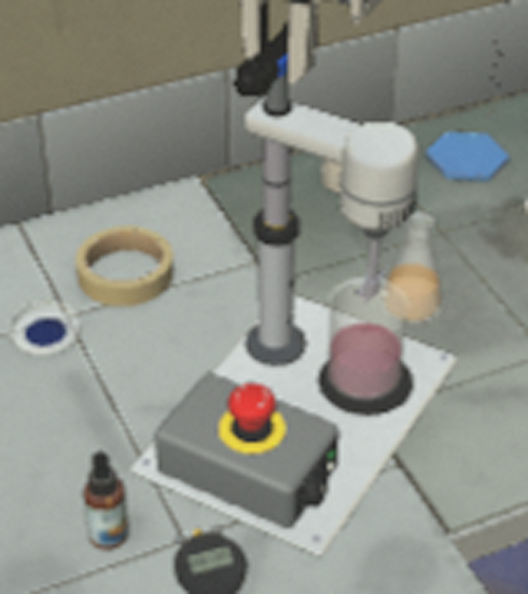

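The column is raised and the blade is at the beaker's mouth, the red stop is up, and nothing else has moved. I'll feel for the end stop in small steps.

```bash
for i in 1 2; do python3 -m jog '{"jaw":[15,15],"translation":[[0,0,-1.5],[0,0,0]],"twist":[0,0]}' | egrep "tool_pos|force|gap"; done
```

```text
tool_pos: [0.682, -0.0576, 0.3308]
force: [-0.3, 2.6, -3.8]
finger_gap: 0.272
tool_pos: [0.682, -0.0577, 0.3308]
force: [0.1, 2.9, -6.8]
finger_gap: 0.267
```

```bash
python3 -m jog '{"jaw":[15,15],"translation":[[0,0,-2],[0,0,-2]],"twist":[0,0]}' | egrep "tool_pos|force|gap";python3 -m jog '{"jaw":[15,15],"translation":[[0,0,-2],[0,0,-2]],"twist":[0,0]}' | egrep "tool_pos|force|gap"
```

```text
tool_pos: [0.682, -0.0577, 0.331]
force: [7.9, 1.3, -23.6]
finger_gap: 0.27
tool_pos: [0.682, -0.0577, 0.331]
force: [5.5, 2.5, -23.0]
finger_gap: 0.273
```

A firm stop at z = 0.331 (lift about 90 mm). I'll ease to a light upward push and check the final state.

```bash
python3 -m jog '{"jaw":[15,15,15,15,15],"translation":[[0,0,-1],[0,0,-1],[0,0,-1],[0,0,-1],[0,0,-1]],"twist":[0,0,0,0,0]}' | egrep "tool_pos|force|gap"
cp scene.npz scene_prev.npz; python3 cap.py; python3 - <<'E'
from h import *
f=dict(np.load("scene.npz"));hsv=cv2.cvtColor(f["frame"],cv2.COLOR_BGR2HSV);H,S,V=[hsv[...,i].astype(int) for i in range(3)]
W=np.zeros(H.shape,bool);W[110:160,300:330]=1;m=(H>100)&(H<130)&(S>130)&W;P=cloud(f);v,u=np.nonzero(m);print("blue",m.sum(),u.mean(),v.mean(),np.median(P[m],0),"was z .2453")
a=np.load("top.npz")["frame"];b=grab("top")["frame"]
for n,(x0,y0,x1,y1) in dict(bottle=(250,172,278,198),watch=(255,202,286,230),flask=(386,194,412,220)).items():
    print(n,"mean abs diff",cv2.absdiff(a,b)[y0:y1,x0:x1].mean().round(2))
cv2.imwrite("pics/s4.png",cv2.resize(f["frame"][130:240,290:390],None,fx=5,fy=5,interpolation=cv2.INTER_CUBIC))
print(manip.state()["t"],manip.state()["tool_pos"],manip.state()["force"],manip.state()["finger_gap"]*93)
E
```

```text
tool_pos: [0.682, -0.0577, 0.331]
force: [4.5, 2.7, -21.5]
finger_gap: 0.272
scene red n 73 centroid 305.2054794520548 232.15068493150685 rows 227 236 med [0.60382857 0.09137772 0.10170867] z90 [0.10170867 0.10486448 0.1058081 ]
blue 16 315.125 129.1875 [ 0.6671539  -0.04342148  0.33387343] was z .2453
bottle mean abs diff 6.9
watch mean abs diff 6.22
flask mean abs diff 15.68
18.0 [ 0.68202196 -0.0576853   0.33104516] [  4.31860874   2.4080254  -21.53168774] 25.306004540918096
```

View pics/s4.png

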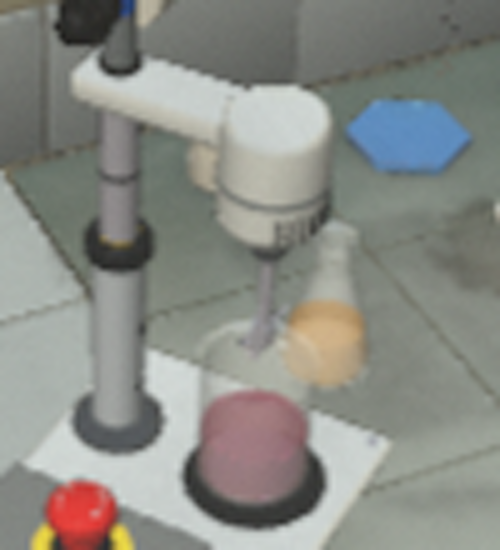

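The blade tip sits at the beaker's mouth, the head is raised and the stop is up. The blue release rose about 88.6 mm, so the handle came up with the grip. I hand in now and compare the loose objects in the unobstructed scene view.

```bash
python3 - <<'E'
from h import *
a=cv2.imread("pics/scene1.png");b=np.load("scene.npz")["frame"]
for n,(x0,y0,x1,y1) in dict(bottle=(252,244,274,280),watch=(280,268,308,294),flask=(350,175,368,212),beaker=(325,205,358,238)).items():
    g=[cv2.cvtColor(i[y0:y1,x0:x1],cv2.COLOR_BGR2GRAY).astype(np.float32) for i in(a,b)]
    print(n,"shift px",cv2.phaseCorrelate(*g))
print(manip.state()["t"],manip.state()["force"],manip.hand_in())
E
```

```text
bottle shift px ((-0.09298845753235696, 0.15550666418425507), 0.9602625949515237)
watch shift px ((0.005441746063407749, 0.5297239357300434), 1.0074143730563883)
flask shift px ((0.05064097473386653, 1.1067844042669748), 0.3715530541208055)
beaker shift px ((0.012293741153261095, -0.01840169278170478), 0.9928183734049032)
the job is handed in; nothing more can be done
18.0 [  4.31860874   2.4080254  -21.53168774] None
```

I did the check in the order you asked and handed it in at t = 18 s, with the arm still holding the column up and the release squeezed. One check disagreed: the flask match (under Loose objects).

- **Stop:** I pressed the red stop to the bottom, and the scene camera showed it stayed about 8.5 mm down. I then twisted it about 48° clockwise, lifted with it and let go. It is back at its original height (z about 0.102 m before and after).
- **Lift:** I gripped the middle of the handle and the opening closed to 25.3 mm, so the blue release is fully in. I pulled the column up until it would go no further, with the tool at z = 0.331 m, a rise of 90 mm. The release itself rose about 88.6 mm in the camera view, so the handle came up with the grip.
- **Final hold:** the force reading was about −21.5 N vertically, a light upward push against the stop that held steady with no slip. In the picture, the blade tip shows at the level of the beaker's mouth. I did not measure its clearance above the rim.
- **Forces:** the highest reading I saw was about 50 N at the wrist, while the closed fingertips bottomed the stop.
- **Loose objects:** comparing scene pictures, the beaker and bottle moved 0.2 px or less and the stopwatch about 0.5 px.
    - The flask match was poor (1.1 px, low confidence), probably because the motor head moved up in front of it. The arm was never near the flask and I saw no contact.
    - A before/after comparison from the top camera was no use for these objects, probably because the arm and its shadow changed that view.

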